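Glue up a stacked-cup lamp stem in the lever press

TASK

Nest the two loose turned cups, mouth up, one after the other into the cup that stands in the lever press, so that the three sit home in one straight stack for a lamp stem. Then draw the press's lever down onto the stack through exactly four clicks, never a fifth, and keep holding it there against its spring while the glue grabs: the program finishes with the lever still held down in the hand. Leave the other things on the bench where they are.

Things in the scene. Friction and masses are not known exactly. Their poses are not given: they have to be found in the camera images.
- cup_a_mid (a point): Centre (half-way up, on the axis) of one of two equal loose cups that start upright on the bench: pale turned wood, about 70 g, round, tapered, 52 mm high, outside diameter 62 mm at the rim and 36 mm at the foot, wall 3 mm, solid foot 20 mm thick, hollow above it. z points out of the mouth.
- cup_b_mid (a point): The same point of the other loose cup, equal to the first. Either may go in first.
- cup_low_mid (a point): The same point of the third, equal cup, loose too, standing in the collar of the press, its underside 18 mm above the bench. A cup's foot drops into the mouth of another with 1.9 mm of play all round and rests on its solid foot: each cup then stands 20 mm higher than the one below, so a 20 mm band below its rim stays free for the fingers.
- bed (a point): Point of the press (fixed to the bench) on the stack's axis, on top of its base plate (120 mm wide along x, y = -202 to +60 mm, 18 mm thick). It carries the press's axes: y level, from the hinge to the side where the handle comes down; x along the hinge pin; z up. A steel collar, 7 mm high, 41 mm inside and 57 mm outside diameter, stands round it.
- hinge (a point): Centre of the lever's hinge pin, between two cheeks, at press y = -125 mm, 114 mm above the bench; axes as bed, the pin along x. Here value b of lever = 0 is level.
- handle (a point): Middle of the lever's wooden cross bar: 18 mm thick, 130 mm long along press x, half on each side of the beam's 20 mm wide eye. It revolves on itself, so it can be pinched from above on one side, 40 mm from its middle, and carried round without turning the hand. At lever angle b: press y = -125 + 215 cos b - 40 sin b, height 114 + 215 sin b + 40 cos b (mm).
- lever (a joint): Elevation b of the lever's beam, rad: 1.5 to 1.7 raised (start, stays there when left), 0 level, less further down. It clicks as it goes down past +0.160, +0.094, +0.028, -0.038, -0.104 and -0.170 (14 mm apart at the handle): four clicks is between -0.04 and -0.10, best -0.07. Above +0.19 it moves with under 3 N at the handle; from the second click on it pushes back with 4 to 9 N; each crest adds about 4 N, which drops away as it passes.
- quadrant (a point): Middle of the toothed edge of the steel quadrant that makes the clicks, beside the hinge (press x = +34 mm), above and behind it; six teeth on a radius of 100 mm. A sprung plunger on the lever rides over them. They count, they do not lock: let go after four clicks, the lever springs back up.
- foot: The sprung black rubber foot under the beam, a dome of 34 mm radius; origin at the dome's centre, on the beam's side 125 mm from the hinge. From between the first and second click it sits in the mouth of the top cup, centres itself on the rim and is pushed up against its spring: 8 N, rising to about 14 N at four clicks.
- dish: Bystander: shallow dark turned dish, 96 mm across, 24 mm high. Origin under its centre.
- sanding_block: Bystander: cork sanding block 70 x 45 x 28 mm. Origin under its centre.
- mallet: Bystander: round carver's mallet standing on its head, 76 mm across, 207 mm high. Origin under its centre.
- wax_jar: Bystander: jar 66 mm across, 75 mm high. Origin under its centre.
- log: Bystander: short piece of log with bark, standing, 74 mm across, 125 mm high. Origin under its centre.
- dowel: Bystander: dowel lying down, 22 mm thick, 160 mm long. Origin under its middle.
There are look-alikes about, which are no part of the job. What is shaped like the part that bears cup_b_mid but blue or purple is not meant.

How it is judged:
By the outcome, as a careful person would: the job done as asked, in the order asked, and still so for the second after the job is handed in, while the arm keeps its last pose, push and grip.
It also fails if it takes over 72 s, if anything falls off the work surface, if the arm or the gripper's body presses on something with over 40 N, if the wrist force passes 120 N, or if a joint passes its speed limit or range.

ROBOT

A 7-joint arm with a two-finger parallel gripper is mounted at the origin on the work surface. World frame = base frame: x ahead of the robot, y to its left, z up, the work surface at z = 0. Lengths are in m, angles in rad, forces in N, time in s.
With the tool pointing down it reaches from about 0.4 to 0.85 m from the base axis. Payload 6.9 kg.
Tool frame: the origin (TCP) lies at the very end of the fingers, on their centre line; the grasp point (between the pads) lies 19 mm behind it; x points along the fingers, z is the direction in which the jaws open and shut, and the axes are right-handed (so a half turn about x gives the same grasp; the last joint's range is limited). The gripper opens to 85 mm and grips with 20 to 120 N. Pads are 22 mm wide; open, the fingers measure 114 mm over their backs; the gripper's body (76 mm by 85 mm) begins 54 mm behind the grasp point. The pads swing forward as they close: fully open they stand 13 mm farther back than shut.
Start: joints at [1.423, 0.507, -0.238, 1.5, 0.126, 1.149, -0.155], TCP at [0.156, -0.605, 0.231] pointing down, gripper open.
Joint ranges: [-3.08, 3.08], [-0.24, 2.05], [-1.43, 1.35], [0, 2.5], [-1.52, 4.66], [0.17, 1.96], [-2.89, 2.89]. Speed limits (rad/s): [2.39, 2.39, 3.14, 3.14, 3.14, 3.14, 3.14].

INTERFACE

Orientations are given as a unit quaternion [x, y, z, w].
In Python, from bench import readout, camera, camera_info, manip gives the robot as it stands.
- The arm moves only by the tool play_rows, never from a script. Its argument "deltas" is a list of rows, each a list of 5 numbers: the shift along the tool's x, y, z in m, then the turn about the tool's x in rad, then the opening, from 0 (shut) to 1 (fully open). A call has 1 to 8 rows; each row is the pose to reach, as a shift and turn from the pose commanded when the call began, along the tool's axes at that moment; what a row does not reach only later rows make up. A row lasts 1/8 s, in which the tool goes at most 62.5 mm and 10.7 degrees, less where a joint would pass 70% of its speed; a pose out of reach is approached as far as the arm can. A call with a gripper value outside its range is refused whole. The fingers move at their own pace and stop on an object; "squeeze" is the grip in N (left out, the last holds). Time passes only in rows, so rows that repeat a pose let the fingers close. It gives the time, the measured TCP pose, the force and the opening at its end, in the units of the state.
- readout.get_state(): the state, without advancing time (a new reading comes with each control period).
- camera(name): name is "side" or "top"; returns (picture, depth): 420x560x3 uint8, blue, green, red; 420x560 float32, m along the optical axis (not along the pixel's ray), 0 where there is no reading.
- camera_info(name): a dict with "vfov" (degrees; the focal length in pixels is half the picture's height over the tangent of half this angle, whatever the lens; pixels are square), "cx", "cy" (the principal point, pixels), "eye" and "rotation" of the camera in the world. Camera axes: x right, y up, looking along -z (the intrinsics and any distortion apply to the point x, -y, -z); pixel columns grow to the right and rows downward; lengths in m; the calibration is good to about 2 mm. A picture is of the moment at which its call begins. camera_info takes no time and is no camera call.
- manip.sign_off(): hands the job in, once; it reports no verdict.
The state is a dict: "time_s": time; "joints": joint angles; "qvel": joint speeds; "effort": joint torques, N m; "position": TCP position; "ee_rot": TCP orientation; "contact_force": force on the tool from outside, world axes, zero at the start; "moment": the same for the moment, N m; "grip_width": finger opening in m.
Only numpy, scipy, OpenCV 4.12 (cv2) and the standard library are available. Lean on these libraries where they do the work, as an engineer would, in place of code of your own. Each camera call takes 0.05 s, during which the arm holds its last target. There are 200 camera calls.

## Working session

There is one attempt and no reset: what is moved stays moved. The work goes in short steps, Python scripts to look and compute and a tool call to move; the robot and the scene stay as the last step left them, time stands still between calls to the robot, and variables do not carry over. Pictures are saved under pics/ and viewed, about 8 in all and at most 12, crops included, and the job is handed in when it is done.

Besides the shell and the picture viewer there is one more tool, called after "Call:" in YAML: its name, and indented under it one key for each argument. play_rows: Moves the arm, as the interface text tells. Its arguments: {"type":"object","properties":{"deltas":{"type":"array"},"squeeze":{"type":"number"}},"required":["deltas"]}

```bash
mkdir -p pics
cat > h.py <<'E'
import numpy as np, cv2, json
from bench import readout, camera, camera_info, manip
def shot(name,fn=None):
    im,d=camera(name)
    if fn: cv2.imwrite('pics/'+fn+'.png',im); np.savez('pics/'+fn+'.npz',im=im,d=d)
    return im,d
def K(ci): 
    f=210/np.tan(np.radians(ci['vfov'])/2); return f
def w(ci,u,v,z):
    f=K(ci); p=np.array([(u-ci['cx'])/f*z,-(v-ci['cy'])/f*z,-z]); return np.array(ci['eye'])+np.array(ci['rotation'])@p
def cloud(ci,d):
    f=K(ci); v,u=np.mgrid[:d.shape[0],:d.shape[1]]
    p=np.stack([(u-ci['cx'])/f*d,-(v-ci['cy'])/f*d,-d],-1)
    return np.array(ci['eye'])+p@np.array(ci['rotation']).T
E
python3 - <<'E'
from h import *
for n in('side','top'):
    print(camera_info(n)); shot(n,n+'0')
print(readout.get_state())
a=cv2.imread('pics/side0.png');b=cv2.imread('pics/top0.png')
E
```

```text
{'vfov': 55.46312214882545, 'cx': 281.0656223510499, 'cy': 210.38025339522468, 'eye': array([0.41405634, 0.84265589, 1.04760401]), 'rotation': array([-0.02615058,  0.34741967,  0.93289015, -0.09127809])}
{'vfov': 50.678345271507396, 'cx': 277.07042225409515, 'cy': 205.08778936114763, 'eye': array([0.49428532, 0.09942905, 1.45801461]), 'rotation': array([-0.01695965,  0.01976049,  0.71354056, -0.70012981])}
{'time_s': 0.1, 'joints': array([ 1.42351741,  0.50825088, -0.23753489,  1.50105066,  0.12569203,
        1.14891593, -0.15478638]), 'qvel': array([ 0.00062388, -0.0022199 , -0.00030136, -0.00427912, -0.00090909,
       -0.00148759, -0.00017223]), 'effort': array([-5.02626674e-03, -6.21837616e+01, -2.19482124e+00, -2.50207311e+01,
        1.24766113e-02,  7.80269795e-03, -1.85487227e-05]), 'position': array([ 0.15612553, -0.60470477,  0.23051238]), 'ee_rot': array([ 0.43332483,  0.55950695, -0.43262999,  0.55858111]), 'contact_force': array([ 0.29790689, -0.12550265,  1.04047721]), 'moment': array([0.03144344, 0.00316702, 0.02459974]), 'grip_width': 0.08504195636177952}
```

View pics/top0.png

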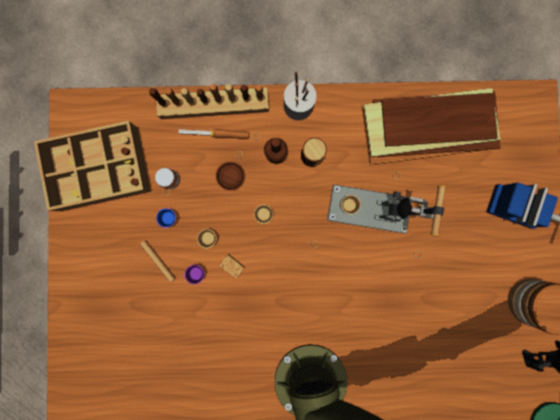

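View pics/side0.png

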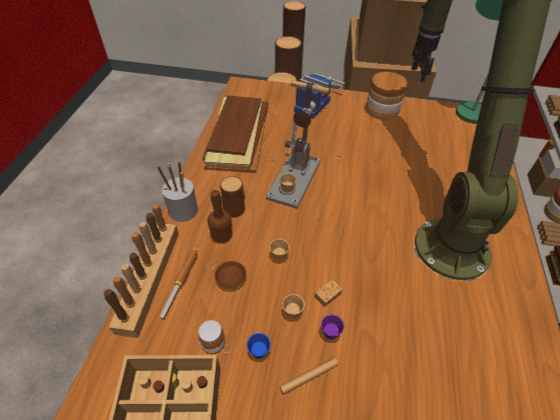

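Top view: pale cups at (207,238) and (263,214), press cup at (349,205). Look-alikes: blue (166,217), purple (195,273). Lever is raised, with its handle at (439,210). Next I'll measure from the depth in both views.

```bash
cat >> h.py <<'E'
from scipy.spatial.transform import Rotation as R
from scipy.optimize import least_squares
def info(n):
    ci=dict(camera_info(n)); ci['rotation']=R.from_quat(ci['rotation']).as_matrix(); return ci
def circ(P,r=None):
    f=lambda q:np.hypot(P[:,0]-q[0],P[:,1]-q[1])-(r or q[2])
    s=least_squares(f,[*P[:,:2].mean(0),r or .03],loss='soft_l1',f_scale=.001); return s.x
def cl(n,d): return cloud(info(n),d)
E
python3 - <<'E'
from h import *
pts={'top':[(207,238),(263,214),(349,205)],'side':[(293,307),(279,250),(287,183)]}
for n in('top','side'):
    z=np.load(f'pics/{n}0.npz'); C=cl(n,z['d'])
    v,u=np.mgrid[:420,:560]
    for (a,b) in pts[n]:
        m=(np.hypot(u-a,v-b)<20)&(z['d']>0); P=C[m]
        # table height
        print(n,a,b,'zmax',np.percentile(P[:,2],[1,50,98,99.5]).round(4))
        zt=np.percentile(P[:,2],99); 
        if 349==a or 287==a: m2=(P[:,2]>.062)&(P[:,2]<.075)
        else: m2=(P[:,2]>.044)&(P[:,2]<.058)
        Q=P[m2]; 
        if len(Q)>5: print(len(Q),circ(Q,.0295).round(4),circ(Q).round(4),Q.min(0).round(4),Q.max(0).round(4))
c=[]
for n,(x,y,X,Y) in {'top':(170,160,460,290),'side':(200,70,360,330)}.items():
    im=cv2.imread(f'pics/{n}0.png')[y:Y,x:X]; im=cv2.convertScaleAbs(im,alpha=1.6,beta=10)
    c.append(cv2.resize(im,None,fx=2.2,fy=2.2,interpolation=cv2.INTER_CUBIC))
W=max(i.shape[1] for i in c)
cv2.imwrite('pics/crop1.png',cv2.resize(c[0],None,fx=1.2,fy=1.2)); cv2.imwrite('pics/crop2.png',c[1])
# press: base plate, handle, beam
z=np.load('pics/top0.npz');C=cl('top',z['d'])
for u,v in [(340,190),(335,220),(400,225),(405,195),(439,190),(439,205),(438,230),(408,208)]:
    print(u,v,C[v,u].round(4))
P=C[180:240,322:420].reshape(-1,3);Q=P[(P[:,2]>.012)&(P[:,2]<.024)]
print(cv2.minAreaRect((Q[:,:2]*1000).astype(np.float32)),len(Q),np.median(Q[:,2]))
P=C[180:240,430:448].reshape(-1,3);Q=P[(P[:,2]>.29)&(P[:,2]<.36)]
print('handle',cv2.minAreaRect((Q[:,:2]*1000).astype(np.float32)),len(Q),np.median(Q[:,2]),Q[:,2].max())
E
```

```text
top 207 238 zmax [-0.0068  0.0015  0.0531  0.0555]
86 [0.4659 0.3172 0.0295] [0.4658 0.3175 0.0281] [0.4357 0.2883 0.0441] [0.4958 0.3493 0.0571]
top 263 214 zmax [-0.0061  0.0019  0.0526  0.0568]
86 [0.5396 0.1366 0.0295] [0.5397 0.1368 0.0282] [0.5111 0.1065 0.0444] [0.5686 0.167  0.058 ]
top 349 205 zmax [-0.0002  0.02    0.0713  0.0739]
88 [ 0.5638 -0.1378  0.0295] [ 0.5637 -0.138   0.0282] [ 0.534  -0.1679  0.062 ] [ 0.594  -0.1098  0.0741]
side 293 307 zmax [-0.0039  0.0013  0.0528  0.0544]
117 [0.4648 0.3232 0.0295] [0.4649 0.3228 0.0284] [0.4348 0.291  0.0441] [0.4945 0.3526 0.0565]
side 279 250 zmax [-0.005   0.0011  0.052   0.0548]
103 [0.5388 0.1419 0.0295] [0.5386 0.1418 0.0285] [0.509  0.1094 0.0441] [0.5695 0.1726 0.0553]
side 287 183 zmax [-0.0033  0.0186  0.0698  0.0721]
78 [ 0.5624 -0.1331  0.0295] [ 0.5626 -0.1333  0.0285] [ 0.5332 -0.165   0.0621] [ 0.5909 -0.1004  0.0745]
340 190 [ 0.6144 -0.1129  0.0183]
335 220 [ 0.517  -0.0939  0.0196]
400 225 [ 0.4968 -0.3043  0.02  ]
405 195 [ 0.5953 -0.3295  0.0009]
439 190 [ 0.5836 -0.3198  0.3304]
439 205 [ 0.5451 -0.3167  0.3348]
438 230 [ 0.4818 -0.3126  0.3325]
408 208 [ 0.5417 -0.2582  0.2665]
((553.8187866210938, -209.6099853515625), (261.8720397949219, 126.03368377685547), 79.41508483886719) 1832 0.018609979902225793
handle ((530.2559814453125, -316.3115539550781), (27.668758392333984, 128.45799255371094), 82.70813751220703) 424 0.33355550556247615 0.3460891394203034
```

View pics/crop1.png

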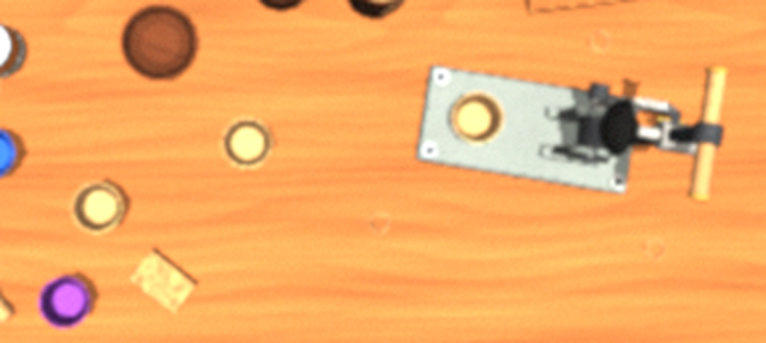

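Cups: A ≈ (0.465,0.320), B ≈ (0.539,0.139), press cup ≈ (0.563,-0.135). The two views differ by about 5 mm in y, the same at every cup. The choice holds: both loose cups are pale, and blue and purple are excluded.

```bash
cat >> h.py <<'E'
def go(p,jaw=None,verbose=1):
    """delta in tool axes to world p, with jaw yaw (deg, direction of tool z in world xy)"""
    s=readout.get_state(); M=R.from_quat(s['ee_rot']).as_matrix()
    d=M.T@(np.array(p)-s['position'])
    a=np.degrees(np.arctan2(M[1,2],M[0,2])); t=0
    if jaw is not None:
        t=((jaw-a+90)%180)-90; t=-t  # tool x down -> + turn lowers yaw
    print('d',d.round(4),'turn',np.radians(t).round(4),'yaw',a.round(1),'xaxis',M[:,0].round(3))
E
python3 - <<'E'
from h import *
M=R.from_quat(readout.get_state()['ee_rot']).as_matrix();print(M.round(3), readout.get_state()['time_s'])
go([.538,.139,.15],-8);go([.538,.139,.15],82)
# plate axis: edges in both views at z=.018
for n in('top','side'):
    C=cl(n,np.load(f'pics/{n}0.npz')['d']).reshape(-1,3)
    Q=C[(abs(C[:,2]-.0185)<.004)&(C[:,0]>.45)&(C[:,0]<.66)&(C[:,1]>-.38)&(C[:,1]<-.03)]
    r=cv2.minAreaRect(np.float32(Q[:,:2]*1000));print(n,r,len(Q))
    Q=C[(C[:,2]>.315)&(C[:,2]<.345)&(C[:,0]>.42)&(C[:,0]<.64)&(C[:,1]>-.36)&(C[:,1]<-.27)]
    e=cv2.fitLine(np.float32(Q[:,:2]),cv2.DIST_HUBER,0,.01,.01).ravel(); print('handle',e,Q.min(0),Q.max(0),len(Q))
E
```

```text
[[-0.     0.968  0.25 ]
 [ 0.002  0.25  -0.968]
 [-1.    -0.    -0.002]] 0.1
d [ 0.0815  0.5558 -0.6244] turn -1.1784 yaw -75.5 xaxis [-0.     0.002 -1.   ]
d [ 0.0815  0.5558 -0.6244] turn 0.3924 yaw -75.5 xaxis [-0.     0.002 -1.   ]
top ((550.864013671875, -208.96539306640625), (261.5819091796875, 119.32841491699219), 79.39247131347656) 1549
handle [ 0.98426247 -0.17671259  0.5412488  -0.31541967] [ 0.46664707 -0.33520145  0.31945381] [ 0.59407022 -0.29490364  0.34436626] 408
side ((549.9110107421875, -201.4355926513672), (261.7884521484375, 119.38494873046875), 79.56824493408203) 933
handle [ 0.98342973 -0.18128967  0.5286836  -0.30685458] [ 0.46552177 -0.32992856  0.31500605] [ 0.59361154 -0.28879243  0.3401567 ] 252
```

Call:
play_rows:
  deltas:
    - [0,0.55,-0.62,0.436,1]
    - [0,0.55,-0.62,0.436,1]
    - [0,0.55,-0.62,0.436,1]
    - [0,0.55,-0.62,0.436,1]
    - [0,0.55,-0.62,0.436,1]
    - [0,0.55,-0.62,0.436,1]
    - [0,0.55,-0.62,0.436,1]
    - [0,0.55,-0.62,0.436,1]
  squeeze: 30

```text
time_s: 1.1
position: [0.3845, -0.1582, 0.2314]
ee_rot: [0.544, 0.452, -0.544, 0.452]
contact_force: [0.3, 0.7, 0.9]
grip_width: 0.0855
```

```bash
python3 -c "
from h import *
go([.538,.139,.12],79.5);print(readout.get_state()['joints'].round(2))"
```

```text
d [ 0.1113  0.0966 -0.3202] turn -0.0003 yaw -100.5 xaxis [ 0. -0. -1.]
[ 0.62  0.19 -0.35  2.01  0.08  0.96 -1.52]
```

Call:
play_rows:
  deltas:
    - [0.11,0.0966,-0.32,0,1]
    - [0.11,0.0966,-0.32,0,1]
    - [0.11,0.0966,-0.32,0,1]
    - [0.11,0.0966,-0.32,0,1]
    - [0.11,0.0966,-0.32,0,1]
    - [0.11,0.0966,-0.32,0,1]
    - [0.11,0.0966,-0.32,0,1]
    - [0.11,0.0966,-0.32,0,1]

```text
time_s: 2.1
position: [0.5368, 0.1361, 0.121]
ee_rot: [-0.543, -0.452, 0.544, -0.452]
contact_force: [0.6, -0.6, -0.5]
grip_width: 0.0856
```

```bash
python3 -c "
from h import *
go([.538,.139,.032],79.5)
a,d=shot('top','top1');b,e=shot('side','side1')
a=cv2.resize(a[150:290,180:370],None,fx=2.1,fy=2.1,interpolation=2);b=cv2.resize(b[150:345,200:400],None,fx=2.1,fy=2.1,interpolation=2)
h=max(a.shape[0],b.shape[0]);p=lambda i:cv2.copyMakeBorder(i,0,h-i.shape[0],0,0,0)
cv2.imwrite('pics/c1.png',cv2.convertScaleAbs(np.hstack([p(b),p(a)])[:, :800],alpha=1.7,beta=10))"
```

```text
d [ 0.089   0.0008 -0.0032] turn -0.0002 yaw -100.5 xaxis [-0.001 -0.001 -1.   ]
```

View pics/c1.png

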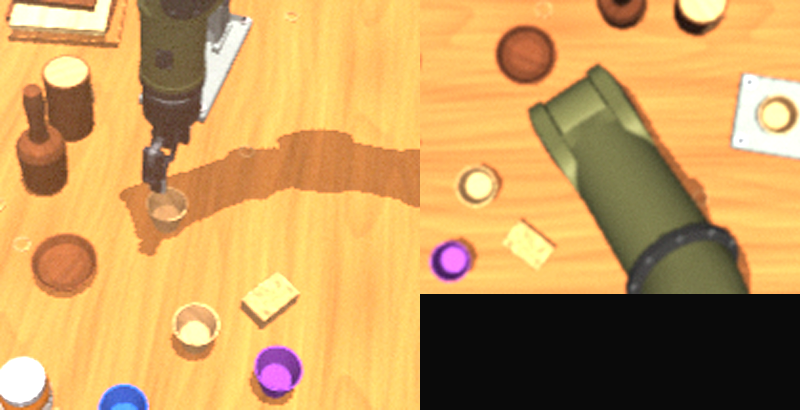

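The side view shows the open fingers straight over cup B at crop (165,205). I'll descend and close.

Call:
play_rows:
  deltas:
    - [0.045,0.001,-0.002,0,1]
    - [0.089,0.001,-0.003,0,1]
    - [0.089,0.001,-0.003,0,1]
    - [0.089,0.001,-0.003,0,0]
    - [0.089,0.001,-0.003,0,0]
    - [0.089,0.001,-0.003,0,0]
    - [0.089,0.001,-0.003,0,0]
    - [0.089,0.001,-0.003,0,0]

```text
time_s: 3.2
position: [0.5403, 0.1397, 0.035]
ee_rot: [0.545, 0.451, -0.543, 0.453]
contact_force: [-0.5, -0.6, 6.5]
grip_width: 0.0594
```

Call:
play_rows:
  deltas:
    - [0,0,0,0,0]
    - [-0.02,0,0,0,0]
    - [-0.06,0,0,0,0]
    - [-0.11,0,0,0,0]
    - [-0.11,0,0,0,0]

```text
time_s: 3.82
position: [0.5415, 0.1407, 0.1479]
ee_rot: [0.547, 0.451, -0.541, 0.454]
contact_force: [0.3, 0.5, -0.0]
grip_width: 0.0595
```

```bash
python3 -c "
from h import *
go([.563,-.1352,.14],79.5)
a,d=shot('top','top2');b,e=shot('side','side2')
b=cv2.resize(b[150:345,200:400],None,fx=3,fy=3,interpolation=2)
cv2.imwrite('pics/c2.png',cv2.convertScaleAbs(b,alpha=1.7,beta=10))"
```

```text
d [0.0074 0.0715 0.2674] turn -0.0004 yaw -100.5 xaxis [ 0.01   0.002 -1.   ]
```

View pics/c2.png

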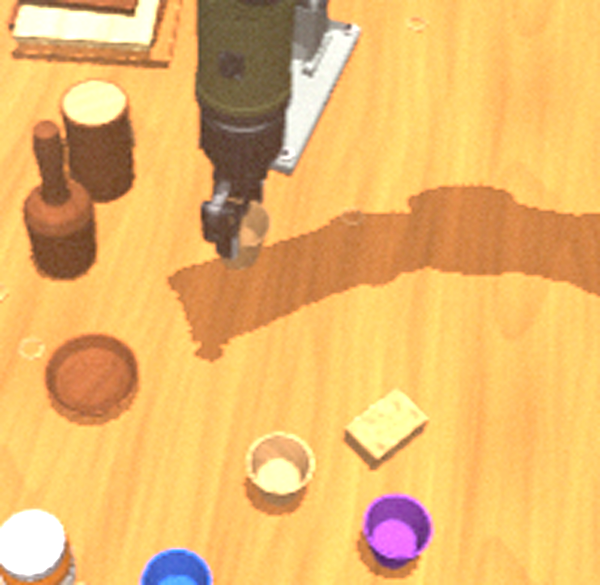

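The cup is held and off the bench, but looks off-centre along the pads. I'll measure that from the clouds.

```bash
python3 -c "
from h import *
s=readout.get_state()['position'];print(s)
for n in('side','top'):
    z=np.load(f'pics/{n}2.npz');C=cl(n,z['d']);hsv=cv2.cvtColor(z['im'],cv2.COLOR_BGR2HSV)
    m=(abs(C[...,0]-s[0])<.06)&(abs(C[...,1]-s[1])<.06)&(C[...,2]>.1)&(C[...,2]<.185)&(hsv[...,1]>70)
    P=C[m];print(n,len(P))
    if len(P)<5: continue
    for lo in np.arange(.11,.185,.01):
        q=P[(P[:,2]>=lo)&(P[:,2]<lo+.01)]
        if len(q)>2: print(lo.round(2),len(q),q.min(0).round(3),q.max(0).round(3))
    q=P[P[:,2]>.157]; print(circ(q,.0295) if len(q)>5 else '')
v,u=np.where(m)
"
```

```text
[0.5392316  0.1395514  0.14380712]
side 234
0.11 10 [0.526 0.155 0.112] [0.547 0.159 0.118]
0.12 36 [0.521 0.118 0.121] [0.553 0.163 0.13 ]
0.13 40 [0.519 0.117 0.13 ] [0.542 0.167 0.14 ]
0.14 35 [0.516 0.114 0.14 ] [0.551 0.168 0.15 ]
0.15 42 [0.513 0.113 0.151] [0.548 0.179 0.16 ]
0.16 49 [0.509 0.11  0.16 ] [0.555 0.185 0.17 ]
0.17 17 [0.522 0.104 0.171] [0.553 0.184 0.18 ]
0.18 5 [0.524 0.111 0.18 ] [0.53  0.114 0.185]
[0.53992972 0.14146306 0.0295    ]
top 0
```

Cup centre (0.540,0.1415) against TCP (0.539,0.1396), so the grasp is centred. Next I'll carry it over the press.

Call:
play_rows:
  deltas:
    - [0,0.015,0.06,0,0]
    - [0,0.031,0.115,0,0]
    - [0,0.048,0.175,0,0]
    - [0,0.063,0.23,0,0]
    - [0,0.0735,0.2674,0,0]
    - [0,0.0735,0.2674,0,0]
    - [0,0.0735,0.2674,0,0]

```text
time_s: 4.8
position: [0.5617, -0.1358, 0.1415]
ee_rot: [-0.543, -0.453, 0.544, -0.452]
contact_force: [0.3, 0.1, -0.4]
grip_width: 0.059
```

```bash
python3 -c "
from h import *
a,d=shot('top','top3');b,e=shot('side','side3')
go([.563,-.1352,.074],79.5)
s=readout.get_state()['position'];print(s)
C=cl('side',e);hsv=cv2.cvtColor(b,cv2.COLOR_BGR2HSV)
m=(abs(C[...,0]-s[0])<.06)&(abs(C[...,1]-s[1])<.06)&(C[...,2]>.03)&(C[...,2]<.185)&(hsv[...,1]>70)
P=C[m]
for lo in np.arange(.03,.18,.01):
    q=P[(P[:,2]>=lo)&(P[:,2]<lo+.01)]
    if len(q)>2: print(lo.round(2),len(q),q.min(0).round(3),q.max(0).round(3))
b=cv2.resize(b[80:230,210:380],None,fx=3.5,fy=3.5,interpolation=2)
cv2.imwrite('pics/c3.png',cv2.convertScaleAbs(b,alpha=1.7,beta=10))"
```

```text
d [0.0679 0.001  0.0003] turn 0.0022 yaw -100.4 xaxis [-0.001  0.001 -1.   ]
[ 0.56215654 -0.13476576  0.1419285 ]
0.03 41 [ 0.545 -0.159  0.03 ] [ 0.581 -0.11   0.04 ]
0.04 50 [ 0.542 -0.163  0.04 ] [ 0.585 -0.109  0.05 ]
0.05 61 [ 0.536 -0.163  0.05 ] [ 0.588 -0.107  0.06 ]
0.06 66 [ 0.534 -0.162  0.06 ] [ 0.591 -0.104  0.07 ]
0.07 11 [ 0.537 -0.155  0.07 ] [ 0.591 -0.105  0.073]
0.1 3 [ 0.548 -0.123  0.107] [ 0.564 -0.118  0.109]
0.11 14 [ 0.551 -0.129  0.111] [ 0.58  -0.112  0.12 ]
0.12 28 [ 0.545 -0.157  0.12 ] [ 0.579 -0.11   0.13 ]
0.13 36 [ 0.539 -0.162  0.13 ] [ 0.582 -0.109  0.139]
0.14 37 [ 0.535 -0.161  0.14 ] [ 0.582 -0.098  0.15 ]
0.15 49 [ 0.531 -0.167  0.15 ] [ 0.586 -0.092  0.16 ]
0.16 22 [ 0.538 -0.169  0.16 ] [ 0.581 -0.09   0.17 ]
0.17 16 [ 0.547 -0.168  0.17 ] [ 0.575 -0.088  0.179]
```

View pics/c3.png

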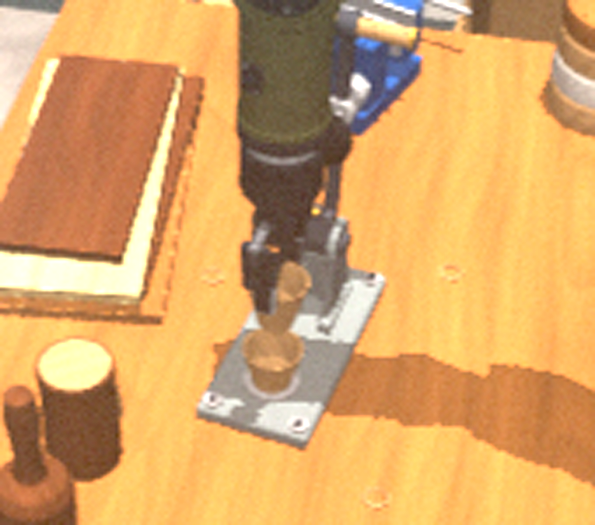

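Call:
play_rows:
  deltas:
    - [0.03,0.001,0,0,0]
    - [0.05,0.001,0,0,0]
    - [0.058,0.001,0,0,0]
    - [0.064,0.001,0,0,0]
    - [0.067,0.001,0,0,0]
    - [0.067,0.001,0,0,0]

```text
time_s: 5.65
position: [0.5636, -0.1366, 0.0756]
ee_rot: [0.544, 0.452, -0.543, 0.452]
contact_force: [0.1, 0.2, -1.7]
grip_width: 0.0589
```

No contact yet. Down a few more mm, gently.

Call:
play_rows:
  deltas:
    - [0.002,0,0,0,0]
    - [0.004,0,0,0,0]
    - [0.004,0,0,0,0]

```text
time_s: 6.02
position: [0.5645, -0.1368, 0.0729]
ee_rot: [0.544, 0.451, -0.543, 0.453]
contact_force: [-2.3, -1.6, 10.3]
grip_width: 0.0588
```

Call:
play_rows:
  deltas:
    - [0,0,0,0,1]
    - [0,0,0,0,1]
    - [0,0,0,0,1]
    - [-0.03,0,0,0,1]
    - [-0.09,0,0,0,1]
    - [-0.13,0,0,0,1]
    - [-0.13,0,0,0,1]

```text
time_s: 6.9
position: [0.5652, -0.1368, 0.2046]
ee_rot: [0.545, 0.45, -0.542, 0.454]
contact_force: [0.6, -0.1, -1.1]
grip_width: 0.0854
```

```bash
python3 -c "
from h import *
go([.465,.321,.16],79.5)
b,e=shot('side','side4');a,d=shot('top')
for n,i,D,c in (('side',b,e,.0025),('top',a,d,-.0025)):
    C=cl(n,D);hsv=cv2.cvtColor(i,cv2.COLOR_BGR2HSV)
    P=C[(abs(C[...,0]-.563)<.045)&(abs(C[...,1]+.135)<.045)&(C[...,2]>.03)&(C[...,2]<.13)&(hsv[...,1]>60)]
    print(n,len(P))
    if len(P)<10: continue
    print(np.percentile(P[:,2],[90,97,99]))
    for lo,hi in ((.062,.072),(.082,.096)):
        q=P[(P[:,2]>lo)&(P[:,2]<hi)]
        print(len(q),circ(q,.0295 if lo>.08 else .0305).round(4),q.min(0).round(3),q.max(0).round(3))
b=cv2.resize(b[80:230,210:380],None,fx=3.5,fy=3.5,interpolation=2)
cv2.imwrite('pics/c4.png',cv2.convertScaleAbs(b,alpha=1.7,beta=10))"
```

```text
d [ 0.0434 -0.1822 -0.4319] turn -0.0001 yaw -100.5 xaxis [ 0.006 -0.001 -1.   ]
side 317
[0.08879322 0.09144452 0.09233079]
75 [ 0.5601 -0.1329  0.0305] [ 0.534 -0.163  0.062] [ 0.59  -0.103  0.072]
80 [ 0.5632 -0.1334  0.0295] [ 0.534 -0.164  0.082] [ 0.593 -0.101  0.094]
top 157
[0.09019117 0.09407467 0.09452482]
31 [ 0.5731 -0.1385  0.0305] [ 0.534 -0.157  0.062] [ 0.576 -0.11   0.07 ]
30 [ 0.5206 -0.1228  0.0295] [ 0.536 -0.159  0.084] [ 0.568 -0.11   0.095]
```

View pics/c4.png

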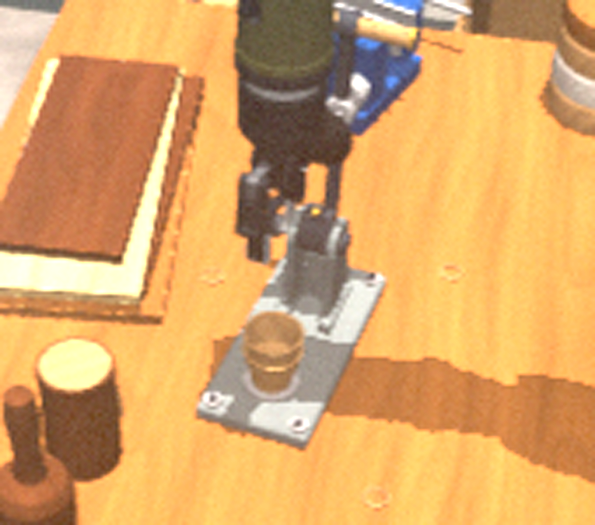

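First cup is home: rim at z≈0.090, coaxial. Now cup A.

Call:
play_rows:
  deltas:
    - [0,-0.182,-0.432,0,1]
    - [0,-0.182,-0.432,0,1]
    - [0,-0.182,-0.432,0,1]
    - [0,-0.182,-0.432,0,1]
    - [0,-0.182,-0.432,0,1]
    - [0,-0.182,-0.432,0,1]
    - [0,-0.182,-0.432,0,1]
    - [0.04,-0.182,-0.432,0,1]

```text
time_s: 8.0
position: [0.4622, 0.3261, 0.1617]
ee_rot: [0.544, 0.454, -0.541, 0.453]
contact_force: [1.0, 0.0, -0.7]
grip_width: 0.0854
```

```bash
python3 -c "
from h import *
go([.465,.320,.032],79.5);print(readout.get_state()['joints'].round(2))"
```

```text
d [0.1296 0.0036 0.0061] turn 0.004 yaw -100.3 xaxis [ 0.002  0.004 -1.   ]
[-0.34  0.51 -0.48  1.76  0.28  0.94 -2.68]
```

Call:
play_rows:
  deltas:
    - [0.04,0.003,0.003,0,1]
    - [0.06,0.003,0.003,0,1]
    - [0.06,0.003,0.003,0,1]

```text
time_s: 8.38
position: [0.4638, 0.3165, 0.0984]
ee_rot: [-0.541, -0.453, 0.546, -0.452]
contact_force: [0.4, -0.0, 0.0]
grip_width: 0.0855
```

```bash
python3 -c "
from h import *
go([.465,.320,.032],79.5)"
```

```text
d [ 0.0664  0.0009 -0.0039] turn 0.0006 yaw -100.5 xaxis [-0.005 -0.003 -1.   ]
```

Call:
play_rows:
  deltas:
    - [0.045,0.001,-0.003,0,1]
    - [0.067,0.001,-0.003,0,1]
    - [0.067,0.001,-0.003,0,1]
    - [0.067,0.001,-0.003,0,0]
    - [0.067,0.001,-0.003,0,0]
    - [0.067,0.001,-0.003,0,0]
    - [0.067,0.001,-0.003,0,0]
    - [0.067,0.001,-0.003,0,0]

```text
time_s: 9.38
position: [0.468, 0.3211, 0.0363]
ee_rot: [0.545, 0.452, -0.543, 0.452]
contact_force: [-0.2, -1.3, 5.4]
grip_width: 0.059
```

Call:
play_rows:
  deltas:
    - [0,0,0,0,0]
    - [-0.02,0,0,0,0]
    - [-0.06,0,0,0,0]
    - [-0.12,0,0,0,0]
    - [-0.14,0,0,0,0]
    - [-0.14,0,0,0,0]

```text
time_s: 10.12
position: [0.468, 0.3212, 0.177]
ee_rot: [0.546, 0.452, -0.542, 0.452]
contact_force: [-0.5, -0.3, -0.9]
grip_width: 0.0591
```

```bash
cat > m.py <<'E'
from h import *
b,e=shot('side','m')
s=readout.get_state()['position'];print(s)
C=cl('side',e);hsv=cv2.cvtColor(b,cv2.COLOR_BGR2HSV)
m=(abs(C[...,0]-s[0])<.06)&(abs(C[...,1]-s[1])<.06)&(C[...,2]>s[2]-.05)&(C[...,2]<s[2]+.04)&(hsv[...,1]>70)
P=C[m]
for lo in np.arange(s[2]-.05,s[2]+.03,.01):
    q=P[(P[:,2]>=lo)&(P[:,2]<lo+.01)]
    if len(q)>2: print(lo.round(3),len(q),q.min(0).round(3),q.max(0).round(3))
go([.563,-.1352,.16],79.5)
E
python3 m.py
```

```text
[0.46728023 0.32042231 0.17515129]
0.135 5 [0.45  0.33  0.142] [0.472 0.341 0.145]
0.145 9 [0.452 0.338 0.145] [0.469 0.342 0.155]
0.155 76 [0.443 0.302 0.156] [0.472 0.345 0.165]
0.165 31 [0.443 0.3   0.166] [0.461 0.346 0.175]
0.175 35 [0.439 0.295 0.176] [0.47  0.358 0.185]
0.185 67 [0.436 0.292 0.185] [0.479 0.365 0.195]
0.195 11 [0.437 0.292 0.195] [0.481 0.363 0.204]
d [0.015  0.1773 0.4305] turn -0.0003 yaw -100.5 xaxis [ 0.002  0.001 -1.   ]
```

Cup is centred in the grip. Carrying.

Call:
play_rows:
  deltas:
    - [0,0.022,0.052,0,0]
    - [0,0.044,0.107,0,0]
    - [0,0.067,0.162,0,0]
    - [0,0.09,0.217,0,0]
    - [0,0.112,0.272,0,0]
    - [0,0.135,0.327,0,0]
    - [0,0.157,0.382,0,0]
    - [0,0.1773,0.4305,0,0]

```text
time_s: 11.18
position: [0.5621, -0.1376, 0.1726]
ee_rot: [-0.543, -0.453, 0.545, -0.451]
contact_force: [0.3, 0.1, -1.1]
grip_width: 0.0588
```

Call:
play_rows:
  deltas:
    - [0,0,0,0,0]
    - [0.02,0,0,0,0]
    - [0.02,0,0,0,0]

```text
time_s: 11.55
position: [0.5612, -0.134, 0.1521]
ee_rot: [-0.542, -0.454, 0.544, -0.451]
contact_force: [-0.1, 0.7, -0.4]
grip_width: 0.0585
```

```bash
python3 m.py; python3 -c "
from h import *
go([.563,-.1352,.096])"
```

```text
[ 0.56193221 -0.13399541  0.15312233]
0.113 11 [ 0.545 -0.121  0.117] [ 0.572 -0.115  0.122]
0.123 21 [ 0.539 -0.153  0.123] [ 0.576 -0.112  0.133]
0.133 40 [ 0.539 -0.159  0.133] [ 0.575 -0.107  0.143]
0.143 32 [ 0.536 -0.16   0.144] [ 0.563 -0.105  0.152]
0.153 46 [ 0.533 -0.167  0.154] [ 0.582 -0.098  0.163]
0.163 48 [ 0.528 -0.166  0.163] [ 0.582 -0.091  0.172]
0.173 20 [ 0.544 -0.167  0.173] [ 0.575 -0.089  0.183]
d [-0.0069  0.0012  0.001 ] turn 0.0014 yaw -100.4 xaxis [-0.003  0.001 -1.   ]
d [0.0571 0.0014 0.001 ] turn 0.0 yaw -100.4 xaxis [-0.003  0.001 -1.   ]
```

Call:
play_rows:
  deltas:
    - [0.03,0.002,0.001,0,0]
    - [0.045,0.002,0.001,0,0]
    - [0.052,0.002,0.001,0,0]
    - [0.056,0.002,0.001,0,0]
    - [0.058,0.002,0.001,0,0]
    - [0.059,0.002,0.001,0,0]
    - [0.059,0.002,0.001,0,0]

```text
time_s: 12.48
position: [0.565, -0.1365, 0.0956]
ee_rot: [0.544, 0.452, -0.544, 0.452]
contact_force: [0.2, 0.3, -0.2]
grip_width: 0.0589
```

Call:
play_rows:
  deltas:
    - [0.002,0,0,0,0]
    - [0.004,0,0,0,0]
    - [0.004,0,0,0,0]

```text
time_s: 12.85
position: [0.5666, -0.1368, 0.0941]
ee_rot: [0.545, 0.451, -0.543, 0.454]
contact_force: [-3.5, 0.6, 19.3]
grip_width: 0.0589
```

Call:
play_rows:
  deltas:
    - [0,0,0,0,1]
    - [0,0,0,0,1]
    - [0,0,0,0,1]
    - [-0.03,0,0,0,1]
    - [-0.09,0,0,0,1]
    - [-0.15,0,0,0,1]
    - [-0.21,0,0,0,1]
    - [-0.27,0,0,0,1]

```text
time_s: 13.85
position: [0.5643, -0.1364, 0.3631]
ee_rot: [-0.544, -0.452, 0.544, -0.452]
contact_force: [0.9, 0.2, 0.3]
grip_width: 0.0851
```

```bash
cat > s.py <<'E'
from h import *
b,e=shot('side','side5');a,d=shot('top','top5')
C=cl('side',e);hsv=cv2.cvtColor(b,cv2.COLOR_BGR2HSV)
P=C[(abs(C[...,0]-.563)<.045)&(abs(C[...,1]+.135)<.045)&(C[...,2]>.03)&(C[...,2]<.15)&(hsv[...,1]>60)]
print(np.percentile(P[:,2],[90,97,99]))
for lo,hi in ((.062,.072),(.082,.092),(.1,.116)):
    q=P[(P[:,2]>lo)&(P[:,2]<hi)]; print(len(q),circ(q,.0305).round(4),q.min(0).round(3),q.max(0).round(3))
x=np.array([.983,-.182])
for n,D in(('side',e),('top',d)):
    C=cl(n,D);P=C[(C[...,2]>.30)&(C[...,2]<.345)&(C[...,0]>.44)&(C[...,0]<.62)&(C[...,1]>-.35)&(C[...,1]<-.27)]
    xp=(P[:,:2]-[.5634,-.1352])@x; yp=(P[:,:2]-[.5634,-.1352])@[.182,.983]
    for lo in range(-70,70,20):
        k=(xp>lo/1e3)&(xp<(lo+20)/1e3)
        if k.sum()>2: print(n,lo,k.sum(),'yp',yp[k].min().round(3),np.median(yp[k]).round(3),yp[k].max().round(3),'z',P[k,2].min().round(3),P[k,2].max().round(3))
go([.4912,-.3058,.37],79.5)
b=cv2.resize(b[80:230,210:380],None,fx=3.5,fy=3.5,interpolation=2)
cv2.imwrite('pics/c5.png',cv2.convertScaleAbs(b,alpha=1.7,beta=10))
E
python3 s.py
```

```text
[0.10773462 0.11045921 0.11118593]
45 [ 0.5621 -0.1367  0.0305] [ 0.533 -0.139  0.062] [ 0.591 -0.104  0.072]
76 [ 0.561  -0.1344  0.0305] [ 0.535 -0.164  0.082] [ 0.592 -0.103  0.092]
103 [ 0.5623 -0.1338  0.0305] [ 0.533 -0.166  0.1  ] [ 0.592 -0.103  0.113]
side -70 33 yp -0.186 -0.176 -0.171 z 0.318 0.334
side -50 37 yp -0.187 -0.175 -0.168 z 0.32 0.336
side -30 35 yp -0.184 -0.175 -0.167 z 0.315 0.337
side -10 74 yp -0.187 -0.171 -0.162 z 0.301 0.341
side 10 32 yp -0.189 -0.176 -0.168 z 0.318 0.335
d [-0.0024 -0.0435  0.1807] turn -0.0 yaw -100.5 xaxis [ 0.011 -0.002 -1.   ]
```

View pics/c5.png

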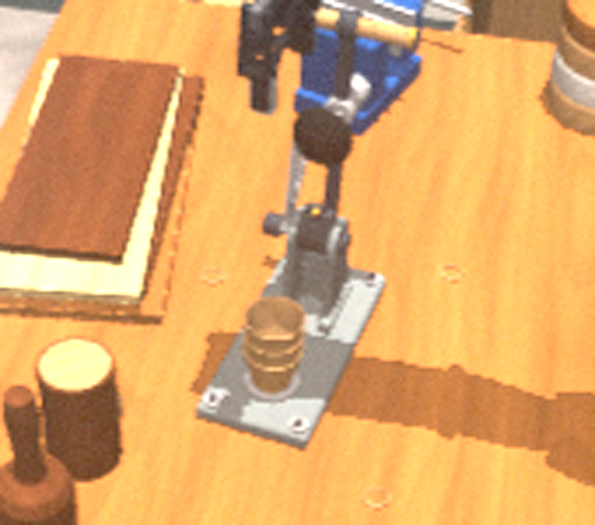

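The stack is straight: three rims at z≈0.071, 0.091 and 0.111, coaxial. Handle at press y≈-0.179, z≈0.327. Moving over its near side.

Call:
play_rows:
  deltas:
    - [-0.02,0,0,0,1]
    - [-0.02,-0.015,0.06,0,1]
    - [-0.02,-0.03,0.12,0,1]
    - [-0.02,-0.043,0.179,0,1]
    - [-0.02,-0.043,0.179,0,1]
    - [-0.02,-0.043,0.179,0,1]

```text
time_s: 14.7
position: [0.4899, -0.3042, 0.3807]
ee_rot: [0.544, 0.453, -0.544, 0.452]
contact_force: [0.2, 0.2, 0.9]
grip_width: 0.0859
```

```bash
python3 -c "
from h import *
go([.4915,-.304,.311],79.5)
a,d=shot('top','top6');b,e=shot('side','side6')
b=cv2.resize(b[20:170,240:400],None,fx=3.7,fy=3.7,interpolation=2)
cv2.imwrite('pics/c6.png',cv2.convertScaleAbs(b,alpha=1.7,beta=10))"
```

```text
d [ 0.0697  0.0016 -0.0004] turn -0.0002 yaw -100.5 xaxis [-0.     0.001 -1.   ]
```

View pics/c6.png

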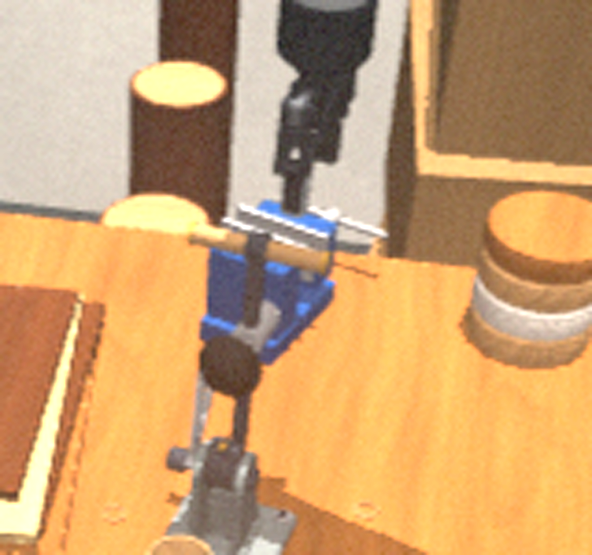

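Fingers stand over the right (near) arm of the cross bar, between eye and end. Descend and pinch.

Call:
play_rows:
  deltas:
    - [0.04,0.001,0,0,1]
    - [0.069,0.001,0,0,1]
    - [0.069,0.001,0,0,1]
    - [0.069,0.001,0,0,0]
    - [0.069,0.001,0,0,0]
    - [0.069,0.001,0,0,0]
    - [0.069,0.001,0,0,0]
    - [0.069,0.001,0,0,0]
  squeeze: 60

```text
time_s: 15.8
position: [0.4909, -0.3052, 0.3129]
ee_rot: [0.544, 0.452, -0.544, 0.453]
contact_force: [-0.5, -1.3, 3.8]
grip_width: 0.0158
```

Call:
play_rows:
  deltas:
    - [0,0,0,0,0]
    - [0,0,0,0,0]

```text
time_s: 16.05
position: [0.491, -0.3052, 0.3129]
ee_rot: [0.544, 0.452, -0.544, 0.453]
contact_force: [-0.5, -1.2, 5.3]
grip_width: 0.016
```

```bash
python3 -c "
from h import *
print(readout.get_state()['position'],readout.get_state()['contact_force'],readout.get_state()['joints'].round(2));go([.4915,-.304,.311],79.5)
a,d=shot('top','top7');b,e=shot('side','side7')
b=cv2.resize(b[20:170,240:400],None,fx=3.7,fy=3.7,interpolation=2)
cv2.imwrite('pics/c7.png',cv2.convertScaleAbs(b,alpha=1.7,beta=10))"
```

```text
[ 0.49096122 -0.30524364  0.31291881] [-0.46164591 -1.15286321  5.3269195 ] [ 0.79  0.39 -0.43  1.48  0.17  1.3  -1.41]
d [ 0.0019  0.0003 -0.0013] turn -0.0004 yaw -100.5 xaxis [ 0.001 -0.001 -1.   ]
```

View pics/c7.png

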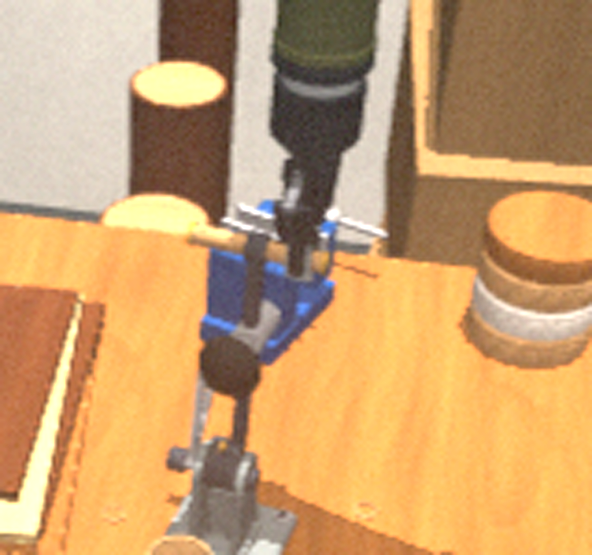

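Bar pinched between the pads at (300,250). I'll compute the arc waypoints: tool x is −height and tool z is −press y.

```bash
cat > arc.py <<'E'
from h import *
import sys
Y=lambda b:-.125+.215*np.cos(b)-.04*np.sin(b)
H=lambda b:.114+.215*np.sin(b)+.04*np.cos(b)
def rows(b0,bs):
    print([[round(H(b0)-H(b),4),0,round(Y(b0)-Y(b),4),0,0] for b in bs])
if __name__=='__main__':
    rows(1.642,[1.62,1.56,1.48,1.38,1.28,1.18,1.08,.98]); rows(.98,[.88,.78,.68,.58,.49,.41,.34,.28])
E
python3 arc.py
```

```text
[[np.float64(-0.0012), 0, np.float64(-0.0047), 0, 0], [np.float64(-0.0038), 0, np.float64(-0.0175), 0, 0], [np.float64(-0.0061), 0, np.float64(-0.0349), 0, 0], [np.float64(-0.0071), 0, np.float64(-0.0567), 0, 0], [np.float64(-0.0058), 0, np.float64(-0.0785), 0, 0], [np.float64(-0.0024), 0, np.float64(-0.1001), 0, 0], [np.float64(0.0031), 0, np.float64(-0.1213), 0, 0], [np.float64(0.0108), 0, np.float64(-0.1417), 0, 0]]
[[np.float64(0.0096), 0, np.float64(-0.0196), 0, 0], [np.float64(0.0212), 0, np.float64(-0.0382), 0, 0], [np.float64(0.0345), 0, np.float64(-0.0555), 0, 0], [np.float64(0.0496), 0, np.float64(-0.0714), 0, 0], [np.float64(0.0644), 0, np.float64(-0.0843), 0, 0], [np.float64(0.0785), 0, np.float64(-0.0947), 0, 0], [np.float64(0.0914), 0, np.float64(-0.1028), 0, 0], [np.float64(0.103), 0, np.float64(-0.109), 0, 0]]
```

Call:
play_rows:
  deltas:
    - [-0.001,0,-0.005,0,0]
    - [-0.004,0,-0.0175,0,0]
    - [-0.006,0,-0.035,0,0]
    - [-0.007,0,-0.0565,0,0]
    - [-0.006,0,-0.0785,0,0]
    - [-0.0025,0,-0.1,0,0]
    - [0.003,0,-0.1215,0,0]
    - [0.011,0,-0.1415,0,0]

```text
time_s: 17.15
position: [0.5174, -0.1637, 0.3015]
ee_rot: [0.544, 0.452, -0.543, 0.453]
contact_force: [3.0, -2.2, 0.3]
grip_width: 0.0162
```

```bash
cat > st.py <<'E'
from arc import *
s=readout.get_state();p=s['position'];yp=(p[:2]-[.5634,-.1352])@[.182,.983];xp=(p[:2]-[.5634,-.1352])@[.983,-.182]
f=lambda q:[Y(q)-yp,H(q)-.0127-p[2]]
r=least_squares(lambda q:f(q[0]),[.5]);print('b',r.x,'res y,z',np.round(r.fun,4),'xp',xp.round(4),'p',p.round(4),'F',s['contact_force'].round(1),'M',s['moment'].round(2),'w',round(s['grip_width'],4),s['time_s'])
E
python3 st.py
```

```text
b [0.97024064] res y,z [-0.0001 -0.0002] xp -0.0401 p [ 0.5174 -0.1637  0.3015] F [ 3.  -2.2  0.3] M [-0.4  -0.6  -0.07] w 0.0162 17.15
```

Model fits: b=0.97, residuals 0.2 mm. Continuing.

Call:
play_rows:
  deltas:
    - [0.0095,0,-0.0195,0,0]
    - [0.021,0,-0.038,0,0]
    - [0.0345,0,-0.0555,0,0]
    - [0.0495,0,-0.0715,0,0]
    - [0.0645,0,-0.0845,0,0]
    - [0.0785,0,-0.0945,0,0]
    - [0.0915,0,-0.103,0,0]
    - [0.103,0,-0.109,0,0]

```text
time_s: 18.15
position: [0.5372, -0.0578, 0.1978]
ee_rot: [0.544, 0.452, -0.543, 0.452]
contact_force: [5.6, -1.8, 0.9]
grip_width: 0.0158
```

```bash
python3 st.py; python3 -c "
from arc import *
rows(.28,[.25,.22,.19,.165,.145,.127,.127,.127]);print(H(.127)-.0127,[round(H(b)-.0127,4) for b in (.16,.094,.028,-.038,-.07,-.104)]);rows(.127,[.1,.08,.06,.06])
rows(.06,[.03,.01,-.01,-.03,-.05,-.07])"
```

```text
b [0.27271185] res y,z [-0. -0.] xp -0.0399 p [ 0.5372 -0.0578  0.1978] F [ 5.6 -1.8  0.9] M [-0.33 -1.13 -0.  ] w 0.0158 18.15
[[np.float64(0.0059), 0, np.float64(-0.0028), 0, 0], [np.float64(0.0119), 0, np.float64(-0.0055), 0, 0], [np.float64(0.018), 0, np.float64(-0.008), 0, 0], [np.float64(0.0231), 0, np.float64(-0.0099), 0, 0], [np.float64(0.0272), 0, np.float64(-0.0114), 0, 0], [np.float64(0.0309), 0, np.float64(-0.0126), 0, 0], [np.float64(0.0309), 0, np.float64(-0.0126), 0, 0], [np.float64(0.0309), 0, np.float64(-0.0126), 0, 0]]
0.1682095121215499 [np.float64(0.175), np.float64(0.1613), np.float64(0.1473), np.float64(0.1331), np.float64(0.1262), np.float64(0.1188)]
[[np.float64(0.0056), 0, np.float64(-0.0017), 0, 0], [np.float64(0.0099), 0, np.float64(-0.0029), 0, 0], [np.float64(0.0141), 0, np.float64(-0.004), 0, 0], [np.float64(0.0141), 0, np.float64(-0.004), 0, 0]]
[[np.float64(0.0064), 0, np.float64(-0.0015), 0, 0], [np.float64(0.0107), 0, np.float64(-0.0024), 0, 0], [np.float64(0.015), 0, np.float64(-0.0032), 0, 0], [np.float64(0.0193), 0, np.float64(-0.0039), 0, 0], [np.float64(0.0236), 0, np.float64(-0.0045), 0, 0], [np.float64(0.028), 0, np.float64(-0.0051), 0, 0]]
```

Call:
play_rows:
  deltas:
    - [0.006,0,-0.003,0,0]
    - [0.012,0,-0.0055,0,0]
    - [0.018,0,-0.008,0,0]
    - [0.023,0,-0.01,0,0]
    - [0.027,0,-0.0115,0,0]
    - [0.031,0,-0.0125,0,0]
    - [0.031,0,-0.0125,0,0]
    - [0.031,0,-0.0125,0,0]

```text
time_s: 19.15
position: [0.5394, -0.046, 0.1677]
ee_rot: [0.544, 0.452, -0.543, 0.452]
contact_force: [3.7, -0.3, 4.6]
grip_width: 0.0156
```

```bash
python3 st.py
```

```text
b [0.12442514] res y,z [0. 0.] xp -0.0398 p [ 0.5394 -0.046   0.1677] F [ 3.7 -0.3  4.6] M [-0.23 -0.84  0.03] w 0.0156 19.15
```

Call:
play_rows:
  deltas:
    - [0.0055,0,-0.0015,0,0]
    - [0.01,0,-0.003,0,0]
    - [0.014,0,-0.004,0,0]
    - [0.014,0,-0.004,0,0]
    - [0.014,0,-0.004,0,0]

```text
time_s: 19.77
position: [0.5402, -0.0421, 0.1539]
ee_rot: [0.544, 0.452, -0.543, 0.453]
contact_force: [3.1, -2.1, 7.3]
grip_width: 0.0158
```

```bash
python3 st.py
```

```text
b [0.0589542] res y,z [0. 0.] xp -0.0398 p [ 0.5402 -0.0421  0.1539] F [ 3.1 -2.1  7.3] M [-0.29 -0.76  0.01] w 0.0158 19.775
```

Call:
play_rows:
  deltas:
    - [0.005,0,-0.001,0,0]
    - [0.01,0,-0.002,0,0]
    - [0.014,0,-0.003,0,0]
    - [0.014,0,-0.003,0,0]
    - [0.014,0,-0.003,0,0]

```text
time_s: 20.4
position: [0.5407, -0.0392, 0.14]
ee_rot: [0.544, 0.452, -0.543, 0.453]
contact_force: [2.7, -1.7, 7.6]
grip_width: 0.0156
```

```bash
python3 st.py; python3 -c "
from h import *
b,e=shot('side','side8')
b=cv2.resize(b[80:230,210:380],None,fx=3.5,fy=3.5,interpolation=2)
cv2.imwrite('pics/c8.png',cv2.convertScaleAbs(b,alpha=1.7,beta=10))"
```

```text
b [-0.00614756] res y,z [0. 0.] xp -0.0398 p [ 0.5407 -0.0392  0.14  ] F [ 2.7 -1.7  7.6] M [-0.3 -0.7  0. ] w 0.0156 20.4
```

View pics/c8.png

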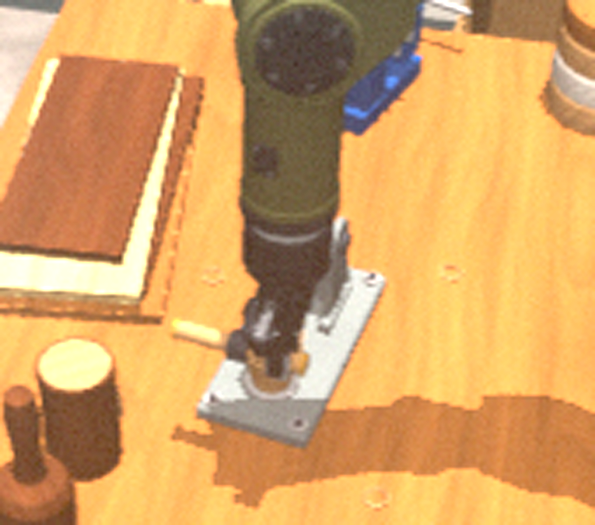

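Lever comes down over the upright stack; the bar's free end shows at (195,332). Now the fourth click.

Call:
play_rows:
  deltas:
    - [0.003,0,-0.0005,0,0]
    - [0.006,0,-0.001,0,0]
    - [0.009,0,-0.001,0,0]
    - [0.012,0,-0.0015,0,0]
    - [0.0138,0,-0.0015,0,0]
    - [0.0138,0,-0.0015,0,0]
    - [0.0138,0,-0.0015,0,0]

```text
time_s: 21.32
position: [0.541, -0.0372, 0.1263]
ee_rot: [0.544, 0.452, -0.543, 0.453]
contact_force: [2.1, -1.0, 8.6]
grip_width: 0.0155
```

```bash
python3 st.py; python3 -c "
from arc import *
for n in('side','top'):
    i,D=shot(n,n+'9');C=cl(n,D);hsv=cv2.cvtColor(i,cv2.COLOR_BGR2HSV);q=C[...,:2]-[.5634,-.1352];xp=q@[.983,-.182];yp=q@[.182,.983]
    m=(xp>.02)&(xp<.06)&(abs(yp-.092)<.02)&(C[...,2]>.10)&(C[...,2]<.18)
    P=C[m];print(n,len(P),'bar z',np.percentile(P[:,2],[2,50,90,98]).round(4),'yp',yp[m].min(),yp[m].max()) if len(P) else print(n,0)
print('expect top',H(-.07)+.009)"
```

```text
b [-0.06939551] res y,z [0. 0.] xp -0.0398 p [ 0.541  -0.0372  0.1263] F [ 2.1 -1.   8.6] M [-0.03 -0.75  0.04] w 0.0155 21.325
side 62 bar z [0.136  0.1452 0.1492 0.151 ] yp 0.08500994971553039 0.1035896698175649
top 61 bar z [0.1393 0.1461 0.1499 0.1523] yp 0.08016576546613843 0.09744040204613337
expect top 0.14786432783256165
```

Call:
play_rows:
  deltas:
    - [0,0,0,0,0]
    - [0,0,0,0,0]
    - [0,0,0,0,0]
    - [0,0,0,0,0]
    - [0,0,0,0,0]
    - [0,0,0,0,0]
    - [0,0,0,0,0]
    - [0,0,0,0,0]

```text
time_s: 22.42
position: [0.5411, -0.0373, 0.1263]
ee_rot: [0.544, 0.452, -0.543, 0.453]
contact_force: [2.9, -1.1, 7.7]
grip_width: 0.0161
```

```bash
python3 st.py; python3 -c "
from h import *
b=np.load('pics/side9.npz')['im'];t=np.load('pics/top9.npz')['im']
b=cv2.resize(b[120:220,240:340],(400,400),interpolation=2);t=cv2.resize(t[160:250,300:390],(400,400),interpolation=2)
cv2.imwrite('pics/c9.png',cv2.convertScaleAbs(np.hstack([b,t]),alpha=1.9,beta=15))"
```

```text
b [-0.06932825] res y,z [0.0001 0.    ] xp -0.0398 p [ 0.5411 -0.0373  0.1263] F [ 2.9 -1.1  7.7] M [-0.04 -0.69 -0.02] w 0.0161 22.425
```

View pics/c9.png

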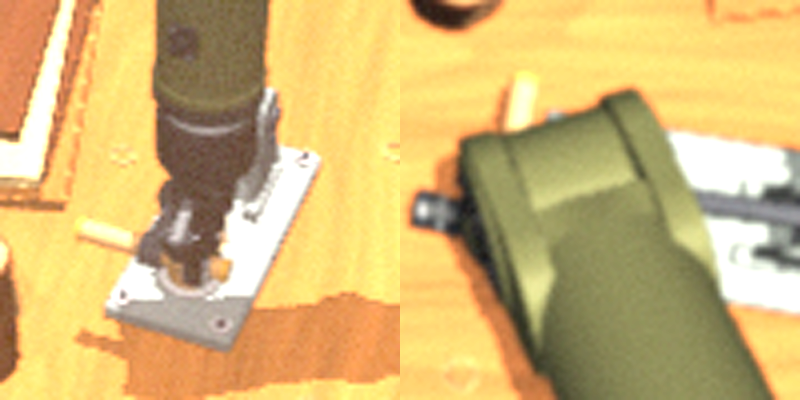

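The lever is held at b≈-0.069 and steady. The stack foot is still in its collar (190,280) and nothing has fallen. Handing in.

```bash
python3 -c "
from bench import manip; print(manip.sign_off())"
```

```text
the job is handed in; nothing more can be done
None
```

I nested both pale cups into the cup in the press, then drew the lever down and handed in with it still held in the hand, at 22.4 s of the 72 s allowed.

- **Stack:** before pressing, the three rims stood at about 71, 91 and 111 mm, on one axis to within 2–3 mm.
- **Lever:** the last reading gave b ≈ -0.069, between the fourth and fifth clicks. It stayed steady over a 1 s hold, with about 8 N pushing back and the bar gripped at 60 N.
- **Clicks:** I stopped between clicks on the way down and counted them from the lever angle. They were not heard or seen as force steps.
- **Cross-check:** the camera depth put the top of the bar at about 149–150 mm, against 148 mm expected, which is within noise.
- **Disagreement:** the two cameras differed by about 5 mm in y throughout. I averaged them, and the lever path then fitted the model to 0.2 mm.
- **Not confirmed:** the arm hides the pressed stack, so I could not see it clearly after the foot came down. Only its base in the collar shows in the last picture.

I did not touch the other things on the bench.

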